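Unlock the potter's marking gauge and hold its arm at the set mark

TASK

Unlock the marking gauge: put the square key fully into the lock cylinder, turn it clockwise as far as it goes and leave it there, then push the lock button right down. Draw the telescoping arm out by its square grip head until its pointer stands at the rider clip's point on the scale, and finish while still holding it there, because a spring pulls the arm back. Do not shift the rider clip and do not disturb the two mugs and the tool cup on the table beside the gauge.

Things in the scene. Friction and masses are not known exactly. Their poses are not given: they have to be found in the camera images.
- key: Loose steel key, 80 g, upright in a wooden stand. Origin: centre of the shaft's foot (8 mm above the table at the start), z up. Shaft 10 mm square, 38 mm long, tapered to 7 mm over its lowest 6 mm; on it a flat head 40 mm wide (key's x), 12 mm thick (key's y), 26 mm high, from 38 to 64 mm above the origin, centred on the shaft.
- key_stand: Light wooden block 60 x 60 mm, 30 mm high, fixed to the table to the robot's left or right; a square hole (11.6 mm, 22 mm deep) in the middle of its top holds the key. Origin: centre of its underside.
- gauge: Marking gauge, fixed: base plate 150 x 390 x 14 mm, grey sleeve 60 x 180 mm, top 50 mm above the table. Origin on the table under the arm's axis. The arm draws out along gauge -y (about the robot's right); x points away from the robot. In mm (x, y): grip head of the arm, when in, (0, -55); button (0, 55); lock cylinder (0, 130); sleeve y -10 to 170; scale strip x 45 to 72, y -195 to -30, 30 high.
- lock_mouth (a point): Centre of the mouth of the square socket in the lock cylinder (upright, brass, 42 mm diameter, 26 mm high, on the sleeve), 76 mm above the table; socket sides parallel to the gauge's x and y while gauge_lock is 0. Socket 12 mm square, 20 mm deep, no chamfer; the key fits in any of four quarter-turn positions, with about 0.23 rad of play either way.
- gauge_lock (a joint): Turn of the lock cylinder, rad: 0 locked, grows clockwise seen from above, stop at 1.2 (fully turned). Friction 0.06 N m, stays where left. Below about 0.8 its cam blocks the lock button.
- button_top (a point): Centre of the top face of the lock button, a steel disc of 25 mm diameter on top of the sleeve, 68 mm above the table when up, 58 mm when down.
- gauge_button (a joint): Travel of the lock button, m: 0 up (arm locked), 0.010 fully down (arm free). Takes about 3 N; it stays down once pressed. The arm is caught until it is at least 0.0075 down.
- handle_grip (a point): Point on the axis of the arm's black grip head where it is best held, 78 mm above the table. The head is an upright block 24 x 24 mm (sides parallel to the gauge's x and y), from 51 to 96 mm above the table, on a 22 mm steel neck.
- gauge_arm (a joint): Extension of the arm, m: 0 fully in, 0.12 fully out; moves along the gauge's -y. A spring pulls it back with about 2 N when in and 5 N when out.
- pointer_tip (a point): Tip of the steel pointer that reaches from the arm across the scale, 63 mm from the grip head's axis along the gauge's x, 34 mm above the table, 2 mm wide at the tip; moves with the arm.
- rider_mark (a point): Point of the rider clip's flat wedge, beside the path of the pointer tip (2 mm beyond it), 34 mm above the table: it marks where along the scale (gauge y) the pointer has to stand. The clip is a steel block 16 x 14 x 18 mm on the scale's outer edge.
- rider (a joint): Place of the rider clip along the scale, m: the pointer is at the rider's point when joint gauge_arm equals this value (between 0.045 and 0.105). Held by friction of 3 N.
- tool_cup: White cup with tools, 72 mm diameter, 85 mm high (150 with the tools), across from the key stand. Origin: centre of its underside. Bystander.
- mug_a: Clay mug without handle, 80 mm diameter, 100 mm high, on the table to the left, beyond the key stand or cup. Origin: centre of its underside. Bystander.
- mug_b: Clay mug without handle, 76 mm diameter, 95 mm high, on the table to the right, beyond the key stand or cup. Origin: centre of its underside. Bystander.

How it is judged:
By the outcome, as a careful person would: the job done as asked, in the order asked, and still so for the second after the job is handed in, while the arm keeps its last pose, push and grip.
It also fails if it takes over 64 s, if anything falls off the work surface, if the arm or the gripper's body presses on something with over 40 N, if the wrist force passes 120 N, or if a joint passes its speed limit or range.

ROBOT

A 6-joint arm with a two-finger parallel gripper is mounted at the origin on the work surface. World frame = base frame: x ahead of the robot, y to its left, z up, the work surface at z = 0. Lengths are in mm, angles in rad, forces in N, time in s.
With the tool pointing down it reaches from about 275 to 750 mm from the base axis. Payload 10.2 kg.
Tool frame: the origin (TCP) lies between the finger pads; the fingertips stand 22 mm ahead of it and the grasp point (between the pads) lies 3 mm ahead of it (ctrl.nose_length is the distance from the TCP to the fingertips, in mm); y points along the fingers, z is the direction in which the jaws open and shut, and the axes are right-handed (so a half turn about y gives the same grasp; the last joint's range is limited). The gripper opens to 85 mm and grips with 20 to 120 N. Pads are 22 mm wide; open, the fingers measure 114 mm over their backs; the gripper's body (76 mm by 85 mm) begins 54 mm behind the grasp point. The pads swing forward as they close: fully open they stand 13 mm farther back than shut.
Start: joints at [0.907, 0.313, 1.498, -0, 1.331, -0.223], TCP at [224.011, 474.816, 230.194] pointing down, gripper open.
Joint ranges: [-2.94, 2.94], [-0.97, 2.17], [0.19, 2.56], [-1.23, 4.37], [0.02, 3.11], [-2.88, 2.88]. Speed limits (rad/s): [2.39, 2.39, 3.01, 3.14, 3.14, 3.14].

INTERFACE

Orientations are given as a unit quaternion [w, x, y, z].
In Python, from rig import ctrl, eyes, models gives the robot as it stands.
- The arm moves only by the shell command python3 -m crank 'ROWS' [FORCE]. ROWS is JSON, a list of rows, each an object with "dp": the shift along the tool's x, y, z in mm, a list of three; "roll": the turn about the tool's y in rad; "gripper": the closure in counts, from 0 (fully open) to 255 (shut). A call has 1 to 10 rows; each row is the pose to reach, as a shift and turn from the pose commanded when the call began, along the tool's axes at that moment; what a row does not reach only later rows make up. A row lasts 1/12 s, in which the tool goes at most 41.7 mm and 7.16 degrees, less where a joint would pass 70% of its speed; a pose out of reach is approached as far as the arm can. A call with a gripper value outside its range is refused whole. The fingers move at their own pace and stop on an object; FORCE is the grip in N (left out, the last holds). Time passes only in rows, so rows that repeat a pose let the fingers close. It gives the time, the measured TCP pose, the force and the opening at its end, in the units of the state.
- ctrl.sense(): the state, without advancing time (a new reading comes with each control period).
- eyes.capture(name): name is "scene" or "top"; returns a dict with "color" (400x640x3 uint8, red, green, blue), "fx", "fy", "cx", "cy" (pixels), "distortion" ([k1, k2, p1, p2, k3] as OpenCV has them; the pictures are not rectified), "R" (3x3) and "t" (3): a world point X has camera coordinates R X + t. Camera axes: x right, y down, z forward; pixel columns grow to the right and rows downward; lengths in mm; the calibration is good to about 2 mm. A picture is of the moment at which its call begins. There is no depth.
- ctrl.finish_job(): hands the job in, once; it reports no verdict.
Trained networks look in a picture, given as the dict that the camera call returned (one of the last four; its "shot" number tells which), for a name from the list of things; names that differ only in an ending like _2 or _b are one class to them, and where a whole thing is asked for, a point or a joint stands for the part that bears it (a point fixed in the world has none). Each returns a list of dicts, best first, with "confidence" (0 to 1); they miss things now and then, are a little off and sometimes report something else, mostly with a low value. They report only what shows in the picture. A call takes as long as a camera call.
- models.spot_in(picture, label): "extent" ([centre column, centre row, width, height] in pixels, round what is visible of it).
- models.spot_point(picture, label): "centre" ([column, row] in pixels: a listed point, or the origin of a listed thing).
The state is a dict: "time_s": time; "joints": joint angles; "dq": joint speeds; "tau": joint torques, N m; "eef_pos": TCP position; "ee_rot": TCP orientation; "force": force on the tool from outside, world axes, zero at the start; "wrist_torque": the same for the moment, N m; "grip_width": opening from 0.0 (shut) to 1.0 (fully open).
Only numpy, scipy, OpenCV 4.12 (cv2) and the standard library are available. Lean on these libraries where they do the work, as an engineer would, in place of code of your own. Each camera call takes 0.05 s, during which the arm holds its last target. There are 200 camera calls.

## Working session

There is one attempt and no reset: what is moved stays moved. The work goes in short steps, Python scripts to look and compute and a shell command to move; the robot and the scene stay as the last step left them, time stands still between calls to the robot, and variables do not carry over. Pictures are saved under pics/ and viewed, about 8 in all and at most 12, crops included, and the job is handed in when it is done.

```bash
ls; mkdir -p pics
cat > h.py <<'E'
import numpy as np, cv2
from scipy.spatial.transform import Rotation as Ro
from rig import ctrl, eyes, models
def cams(): return {n:eyes.capture(n) for n in ("scene","top")}
def K(c): return np.array([[c["fx"],0,c["cx"]],[0,c["fy"],c["cy"]],[0,0,1.]])
def onz(c,px,z):
    u=cv2.undistortPoints(np.array([[px]],float),K(c),np.array(c["distortion"],float))[0,0]
    R=np.array(c["R"]);t=np.array(c["t"]);d=R.T@np.array([u[0],u[1],1]);o=-R.T@t
    return o+d*(z-o[2])/d[2]
def proj(c,X):
    return cv2.projectPoints(np.array(X,float).reshape(-1,1,3),cv2.Rodrigues(np.array(c["R"],float))[0],np.array(c["t"],float),K(c),np.array(c["distortion"],float))[0][:,0]
def Rt():
    q=ctrl.sense()["ee_rot"]; return Ro.from_quat([q[1],q[2],q[3],q[0]]).as_matrix()
def todp(dw): return Rt().T@np.array(dw,float)
E
cat > a.py <<'E'
from h import *
np.set_printoptions(precision=1,suppress=True)
C=cams()
Z=dict(key=8,key_stand=0,gauge=0,lock_mouth=76,button_top=68,handle_grip=78,pointer_tip=34,rider_mark=34,tool_cup=0,mug_a=0)
for n,c in C.items():
    cv2.imwrite(f"pics/{n}0.png",c["color"][:,:,::-1])
    print(n,"cam at",-np.array(c["R"]).T@c["t"])
    for l,z in Z.items():
        for r in models.spot_point(c,l)[:2]: print(l,r["confidence"],np.array(r["centre"]),onz(c,r["centre"],z))
print(ctrl.sense(),Rt())
E
python3 a.py
```

```text
pics
scene cam at [1512.4 -286.6 1358. ]
key 0.57 [189.9 213.8] [ 448.5 -383.2    8. ]
key 0.26 [343.3 173.2] [451.7 157.7   8. ]
key_stand 0.85 [196.8 215.2] [ 455.5 -362.9    0. ]
key_stand 0.75 [279.  221.5] [ 569.9 -111.5    0. ]
lock_mouth 0.71 [344.  173.2] [505.9 137.5  76. ]
button_top 0.62 [321.  179.5] [500.   58.6  68. ]
handle_grip 0.64 [291.4 191.3] [523.  -50.5  78. ]
pointer_tip 0.64 [295.4 214.6] [584.9 -58.3  34. ]
rider_mark 0.46 [280.3 222. ] [ 596.7 -112.5   34. ]
tool_cup 0.68 [401.8 167.1] [487.5 366.9  -0. ]
mug_a 0.9 [190.5 266. ] [ 641.  -417.3    0. ]
mug_a 0.75 [438.  197.5] [652.7 425.6  -0. ]
top cam at [ 391.9   -2.3 1409. ]
key 0.4 [459.7 250.5] [ 442.9 -371.2    8. ]
key_stand 0.7 [460.9 248. ] [ 449.8 -377.     0. ]
gauge 0.84 [320.2 227.6] [517.    2.4   0. ]
lock_mouth 0.71 [269.9 231. ] [505.4 132.5  76. ]
button_top 0.44 [299.6 228. ] [511.6  55.8  68. ]
handle_grip 0.58 [344.2 221.7] [523.5 -60.2  78. ]
pointer_tip 0.75 [335.1 198.2] [591.9 -40.1  34. ]
rider_mark 0.37 [357.4 195.2] [ 598.1 -100.2   34. ]
tool_cup 0.56 [186.2 245. ] [480.3 370.5   0. ]
mug_a 0.95 [473.7 178.9] [ 638.6 -425.3    0. ]
mug_a 0.57 [165.3 187. ] [643.3 430.1   0. ]
{'time_s': 1.1, 'joints': array([ 0.9,  0.3,  1.5,  0. ,  1.3, -0.2]), 'dq': array([-0., -0., -0.,  0.,  0., -0.]), 'tau': array([ -0. , -41.2, -26. ,  -0. ,   0. ,   0. ]), 'eef_pos': array([224. , 474.8, 230.2]), 'ee_rot': array([-0.7,  0.7, -0.2,  0.2]), 'force': array([ 0.2, -1.3, -0.9]), 'wrist_torque': array([-0.,  0., -0.]), 'grip_width': 0.9961618843606439} [[ 0.9 -0.   0.4]
 [-0.4 -0.   0.9]
 [-0.  -1.  -0. ]]
```

```bash
python3 -c "
import cv2,numpy as np
cv2.imwrite('pics/both0.png',cv2.resize(np.vstack([cv2.imread('pics/scene0.png'),cv2.imread('pics/top0.png')]),None,fx=.75,fy=.75))"
```

```text
(no output)
```

View pics/both0.png

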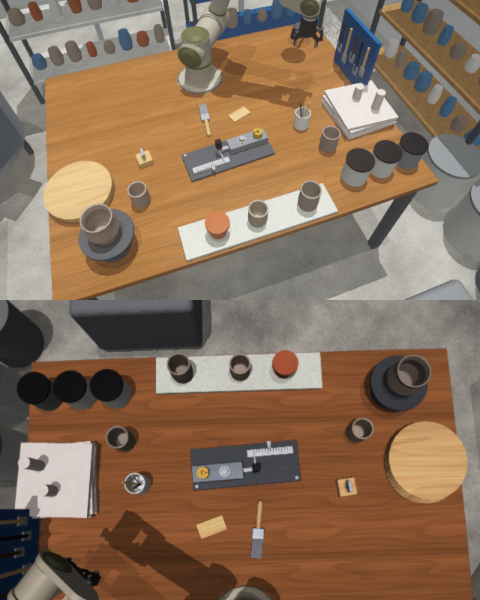

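The first picture shows the gauge in the middle, the key stand on the right (top picture at about 460,250 full-size), and the cup and a mug on the left. Next, enlarged crops.

Run:
```python
import cv2,numpy as np
t=cv2.imread('pics/top0.png');s=cv2.imread('pics/scene0.png')
a=cv2.resize(t[180:260,248:408],None,fx=5,fy=5,interpolation=cv2.INTER_CUBIC)
b=cv2.resize(t[230:270,440:480],None,fx=5,fy=5,interpolation=cv2.INTER_CUBIC)
c=cv2.resize(s[190:230,170:210],None,fx=5,fy=5,interpolation=cv2.INTER_CUBIC)
r=np.zeros((200,800,3),np.uint8);r[:,:200]=b;r[:,200:400]=c
cv2.imwrite('pics/crop1.png',np.vstack([a,r]))
```

```text
(no output)
```

View pics/crop1.png

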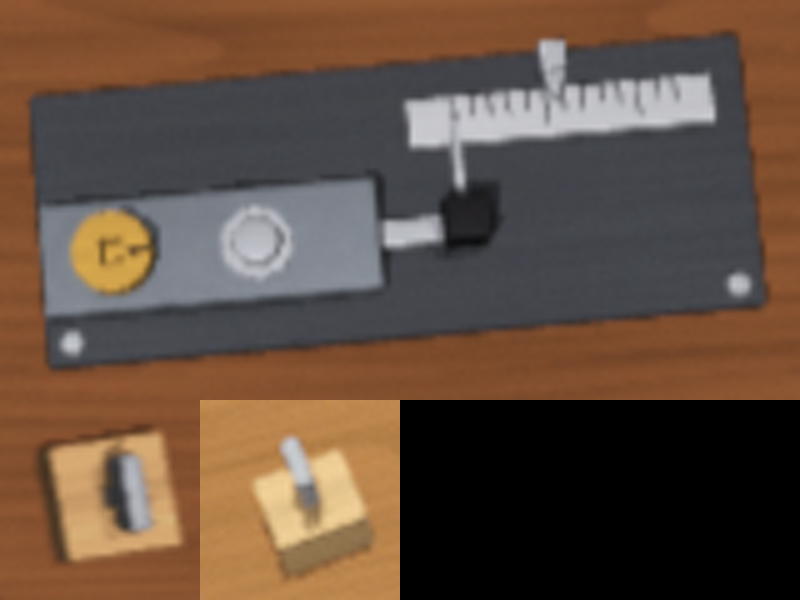

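The crop shows base plate corners, sleeve, brass lock, button, scale, rider, and key head (long axis roughly along world x, parallel to the stand sides). I'll fit poses to those corners.

```bash
cat > fit.py <<'E'
from h import *
from scipy.optimize import least_squares
np.set_printoptions(precision=2,suppress=True)
c=eyes.capture("top"); off=np.array([248,180]); ko=np.array([440,230])
W=lambda pts,o,z:np.array([onz(c,np.array(p)/5+o,z)[:2] for p in pts])
b=W([(32,95),(737,35),(765,303),(50,367)],off,14); s=W([(42,206),(375,178),(382,286),(47,316)],off,50)
print("base",b,"mean",b.mean(0)); print("sleeve",s)
lk=W([(112,250)],off,76);bt=W([(256,239)],off,68);hd=W([(471,217)],off,96)
print("lock,btn,head",lk,bt,hd)
S=np.array([(30,170),(30,-10),(-30,-10),(-30,170.)])
P=np.vstack([S,[(0,130),(0,55),(0,-55)]]);Q=np.vstack([s,lk,bt,hd])
def rot(a):return np.array([[np.cos(a),-np.sin(a)],[np.sin(a),np.cos(a)]])
f=least_squares(lambda v:((P@rot(v[2]).T+v[:2]-Q).ravel()),[515,0,.09],loss='soft_l1')
print("gauge",f.x,f.fun.reshape(-1,2)); print("yaw base edges",[np.arctan2(-d[0],d[1]) for d in (b[0]-b[1],b[3]-b[2])])
g=f.x
print("base in gauge",(b-g[:2])@rot(g[2]))
ri=W([(556,97),(552,90)],off,34);pt=W([(453,105)],off,34);print("rider tip, pointer in gauge",(ri-g[:2])@rot(g[2]),(pt-g[:2])@rot(g[2]))
k=W([(50,45),(162,30),(182,145),(68,160)],ko,30);print("stand",k,k.mean(0),[np.arctan2(-d[0],d[1]) for d in (k[0]-k[1],k[3]-k[2])])
h=W([(120,50),(137,50),(150,127),(132,130)],ko,72);print("key head",h,h.mean(0)); d=(h[0]+h[1]-h[2]-h[3])/2;print(d,np.arctan2(d[1],d[0]))
E
python3 fit.py
```

```text
base [[ 599.56  179.74]
 [ 620.49 -206.14]
 [ 474.03 -213.77]
 [ 451.19  171.96]] mean [536.32 -17.05]
sleeve [[534.67 170.5 ]
 [544.13  -6.1 ]
 [486.95  -7.99]
 [476.44 168.66]]
lock,btn,head [[507.95 131.18]] [[512.11  56.83]] [[517.49 -54.22]]
gauge [514.79   1.35   0.05] [[ 1.05  2.21]
 [ 1.15 -0.94]
 [-1.59 -2.24]
 [-0.64  0.85]
 [-0.07 -0.02]
 [-0.25 -0.56]
 [ 0.22  0.64]]
yaw base edges [np.float64(0.05418848789830998), np.float64(0.05915053018849674)]
base in gauge [[  94.13  173.63]
 [  94.53 -212.81]
 [ -52.13 -212.65]
 [ -54.44  173.75]]
rider tip, pointer in gauge [[  66.09 -109.6 ]
 [  70.05 -107.82]] [[ 66.44 -54.18]]
stand [[ 473.3  -341.68]
 [ 479.39 -401.75]
 [ 418.29 -408.08]
 [ 412.31 -347.29]] [ 445.82 -374.7 ] [np.float64(0.10116280006768302), np.float64(0.09812681165072114)]
key head [[ 467.11 -367.22]
 [ 466.84 -375.98]
 [ 427.18 -379.94]
 [ 425.94 -370.6 ]] [ 446.77 -373.44]
[40.42  3.67] 0.09053794023068878
```

```bash
cat > go.py <<'E'
# usage: go.py x y z yaw : prints dp and roll from present measured pose
from h import *
import sys
x,y,z,yaw=map(float,sys.argv[1:5]); s=ctrl.sense(); R=Rt()
cy=np.arctan2(R[1,0],R[0,0]); d=np.array([x,y,z])-s["eef_pos"]
print("t",round(s["time_s"],2),"pos",np.round(s["eef_pos"],1),"yaw",round(cy,3),"q",np.round(s["joints"],2),"F",np.round(s["force"],1),"M",np.round(s["wrist_torque"],2),"w",round(s["grip_width"],3))
print("tooly",np.round(R[:,1],3),"dp",np.round(R.T@d,1),"roll",round((cy-yaw+np.pi)%(2*np.pi)-np.pi,3))
E
python3 go.py 446.3 -374 150 0.095
```

```text
t 1.15 pos [224.  474.8 230.2] yaw -0.441 q [ 0.91  0.31  1.5   0.    1.33 -0.22] F [ 0.6  0.1 -0. ] M [-0.05 -0.04 -0.03] w 1.001
tooly [-0. -0. -1.] dp [ 563.2   80.2 -672.8] roll -0.536
```

```bash
python3 -m crank '[{"dp":[25,0,-30],"roll":-0.05,"gripper":0},{"dp":[270,0,-322],"roll":-0.5,"gripper":0},{"dp":[270,0,-322],"roll":-0.536,"gripper":0},{"dp":[270,0,-322],"roll":-0.536,"gripper":0},{"dp":[270,0,-322],"roll":-0.536,"gripper":0},{"dp":[270,0,-322],"roll":-0.536,"gripper":0},{"dp":[270,0,-322],"roll":-0.536,"gripper":0},{"dp":[270,0,-322],"roll":-0.536,"gripper":0},{"dp":[270,0,-322],"roll":-0.536,"gripper":0},{"dp":[270,0,-322],"roll":-0.536,"gripper":0}]'; python3 go.py 446.3 -374 150 0.095
```

```text
time_s: 1.98
eef_pos: [323.5, 94.6, 230.5]
ee_rot: [-0.706, 0.706, 0.034, -0.033]
force: [0.8, 0.5, -0.0]
grip_width: 1.005
t 1.98 pos [323.5  94.6 230.5] yaw 0.096 q [-0.07 -0.12  1.98  0.    1.28 -1.73] F [ 0.8  0.5 -0. ] M [ 0.04 -0.05  0.02] w 1.005
tooly [ 0.001 -0.    -1.   ] dp [  77.4   80.7 -478.2] roll 0.001
```

```bash
python3 -m crank '[{"dp":[77,20,-478],"roll":0,"gripper":0},{"dp":[77,20,-478],"roll":0,"gripper":0},{"dp":[77,20,-478],"roll":0,"gripper":0},{"dp":[77,20,-478],"roll":0,"gripper":0},{"dp":[77,20,-478],"roll":0,"gripper":0},{"dp":[77,20,-478],"roll":0,"gripper":0},{"dp":[77,20,-478],"roll":0,"gripper":0},{"dp":[77,20,-478],"roll":0,"gripper":0},{"dp":[77,20,-478],"roll":0,"gripper":0},{"dp":[77,20,-478],"roll":0,"gripper":0}]'; python3 go.py 446.3 -374 150 0.095
```

```text
time_s: 2.82
eef_pos: [428.6, -308.6, 212.9]
ee_rot: [-0.706, 0.706, 0.034, -0.033]
force: [0.8, -0.3, 0.9]
grip_width: 1.0
t 2.82 pos [ 428.6 -308.6  212.9] yaw 0.095 q [-0.85  0.33  1.52  0.    1.29 -2.51] F [ 0.8 -0.3  0.9] M [-0.03 -0.07 -0.01] w 1.0
tooly [ 0. -0. -1.] dp [ 11.4  62.9 -66.7] roll -0.0
```

```bash
python3 -m crank '[{"dp":[11.4,30,-66.7],"roll":0,"gripper":0},{"dp":[11.4,30,-66.7],"roll":0,"gripper":0},{"dp":[11.4,80,-66.7],"roll":0,"gripper":0},{"dp":[11.4,100,-66.7],"roll":0,"gripper":0},{"dp":[11.4,105,-66.7],"roll":0,"gripper":0},{"dp":[11.4,105,-66.7],"roll":0,"gripper":0},{"dp":[11.4,105,-66.7],"roll":0,"gripper":0}]'; python3 go.py 446.3 -374 62 0.095
python3 - <<'E'
from h import *
C=cams()
o=[]
for n,c in C.items():
    p=proj(c,[[446.3,-374,72]])[0].astype(int);i=c["color"][p[1]-50:p[1]+50,p[0]-50:p[0]+50,::-1]
    o.append(cv2.resize(i,(400,400),interpolation=cv2.INTER_CUBIC))
cv2.imwrite("pics/pre.png",np.hstack(o))
E
```

```text
time_s: 3.4
eef_pos: [446.8, -372.2, 109.9]
ee_rot: [-0.706, 0.707, 0.034, -0.033]
force: [0.2, -0.4, 0.4]
grip_width: 0.997
t 3.4 pos [ 446.8 -372.2  109.9] yaw 0.096 q [-0.9   0.55  1.48  0.    1.11 -2.56] F [ 0.2 -0.4  0.4] M [ 0.03 -0.    0.  ] w 0.997
tooly [ 0.001 -0.002 -1.   ] dp [-0.8 47.9 -1.6] roll 0.001
```

View pics/pre.png

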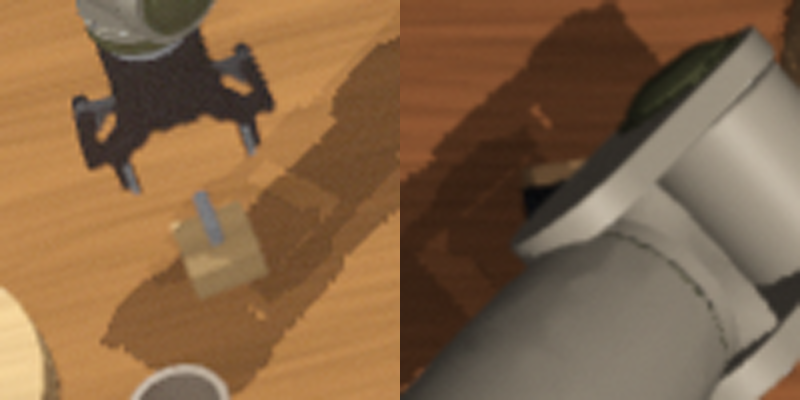

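In the scene view (left), the open fingers straddle the key head, which lies roughly midway between them. In the top view the arm hides it. Descend and grip.

```bash
python3 -m crank '[{"dp":[-0.5,15,-1],"roll":0,"gripper":0},{"dp":[-0.5,30,-1],"roll":0,"gripper":0},{"dp":[-0.5,42,-1],"roll":0,"gripper":0},{"dp":[-0.5,48,-1],"roll":0,"gripper":0},{"dp":[-0.5,48,-1],"roll":0,"gripper":60},{"dp":[-0.5,48,-1],"roll":0,"gripper":120},{"dp":[-0.5,48,-1],"roll":0,"gripper":160},{"dp":[-0.5,48,-1],"roll":0,"gripper":200},{"dp":[-0.5,48,-1],"roll":0,"gripper":255},{"dp":[-0.5,48,-1],"roll":0,"gripper":255}]' 40; python3 go.py 446.3 -374 62 0.095
```

```text
time_s: 4.33
eef_pos: [445.9, -372.9, 60.4]
ee_rot: [-0.706, 0.706, 0.034, -0.034]
force: [-0.2, -0.5, -0.0]
grip_width: 0.141
t 4.33 pos [ 445.9 -372.9   60.4] yaw 0.095 q [-0.9   0.61  1.51 -0.    1.01 -2.56] F [-0.2 -0.5 -0. ] M [-0.03  0.03 -0.09] w 0.141
tooly [ 0. -0. -1.] dp [ 0.2 -1.6 -1.1] roll 0.0
```

```bash
python3 -m crank '[{"dp":[0,-15,0],"roll":0,"gripper":255},{"dp":[0,-40,0],"roll":0,"gripper":255},{"dp":[0,-80,0],"roll":0,"gripper":255},{"dp":[0,-120,0],"roll":0,"gripper":255},{"dp":[0,-120,0],"roll":0,"gripper":255},{"dp":[0,-120,0],"roll":0,"gripper":255}]'; python3 go.py 507.9 131.2 180 0.053
```

```text
time_s: 4.83
eef_pos: [446.4, -373.4, 182.1]
ee_rot: [-0.705, 0.708, 0.035, -0.033]
force: [-0.5, -0.2, -2.1]
grip_width: 0.126
t 4.83 pos [ 446.4 -373.4  182.1] yaw 0.095 q [-0.9   0.47  1.39 -0.    1.27 -2.56] F [-0.5 -0.2 -2.1] M [ 0.03 -0.01  0.01] w 0.126
tooly [ 0.003 -0.003 -1.   ] dp [109.3   0.5 496.4] roll 0.042
```

```bash
python3 -m crank '[{"dp":[5,0,22],"roll":0,"gripper":255},{"dp":[80,0,363],"roll":0.042,"gripper":255},{"dp":[80,0,363],"roll":0.042,"gripper":255},{"dp":[80,0,363],"roll":0.042,"gripper":255},{"dp":[80,0,363],"roll":0.042,"gripper":255},{"dp":[80,0,363],"roll":0.042,"gripper":255},{"dp":[80,0,363],"roll":0.042,"gripper":255},{"dp":[80,0,363],"roll":0.042,"gripper":255},{"dp":[80,0,363],"roll":0.042,"gripper":255},{"dp":[80,0,363],"roll":0.042,"gripper":255}]'; python3 go.py 507.9 131.2 158 0.053
```

```text
time_s: 5.67
eef_pos: [490.0, 0.6, 178.6]
ee_rot: [0.707, -0.706, -0.019, 0.021]
force: [-0.7, 0.2, -1.2]
grip_width: 0.121
t 5.67 pos [490.    0.6 178.6] yaw 0.056 q [-0.24  0.29  1.67  0.    1.18 -1.87] F [-0.7  0.2 -1.2] M [-0.05  0.03  0.01] w 0.121
tooly [-0.003  0.002 -1.   ] dp [ 25.3  20.8 129.4] roll 0.003
```

```bash
python3 -m crank '[{"dp":[8,5,40],"roll":0,"gripper":255},{"dp":[16,10,80],"roll":0,"gripper":255},{"dp":[22,15,115],"roll":0,"gripper":255},{"dp":[25,20,129],"roll":0,"gripper":255},{"dp":[25,20,129],"roll":0,"gripper":255},{"dp":[25,20,129],"roll":0,"gripper":255},{"dp":[25,20,129],"roll":0,"gripper":255}]'; python3 go.py 507.9 131.2 158 0.053;python3 - <<'E'
from h import *
C=cams()
o=[]
for n,c in C.items():
    p=proj(c,[[508,131,90]])[0].astype(int);i=c["color"][p[1]-40:p[1]+40,p[0]-40:p[0]+40,::-1]
    print(n,p)
    o.append(cv2.resize(i,(400,400),interpolation=cv2.INTER_CUBIC))
    for l in ("key","lock_mouth"):
        for r in models.spot_point(c,l)[:2]: print(n,l,r["confidence"],r["centre"])
    print(proj(c,[[508,131,76],[508,131,105]]))
cv2.imwrite("pics/lock.png",np.hstack(o))
E
```

```text
time_s: 6.25
eef_pos: [508.8, 125.5, 159.4]
ee_rot: [-0.707, 0.707, 0.018, -0.019]
force: [0.0, -0.0, -0.5]
grip_width: 0.121
t 6.25 pos [508.8 125.5 159.4] yaw 0.053 q [ 0.02  0.38  1.6  -0.    1.16 -1.61] F [ 0.  -0.  -0.5] M [-0.03  0.04  0.02] w 0.121
tooly [-0.001 -0.    -1.   ] dp [-0.6  1.4  5.8] roll -0.0
scene [342 171]
scene key 0.46 [339.3, 170.0]
scene lock_mouth 0.61 [347.6, 173.8]
scene lock_mouth 0.49 [337.6, 168.5]
[[342.39001232 174.16073555]
 [342.64751653 168.43474937]]
top [269 229]
top key 0.3 [318.2, 229.4]
[[270.4692847  229.97833622]
 [269.30943343 229.0178061 ]]
```

View pics/lock.png

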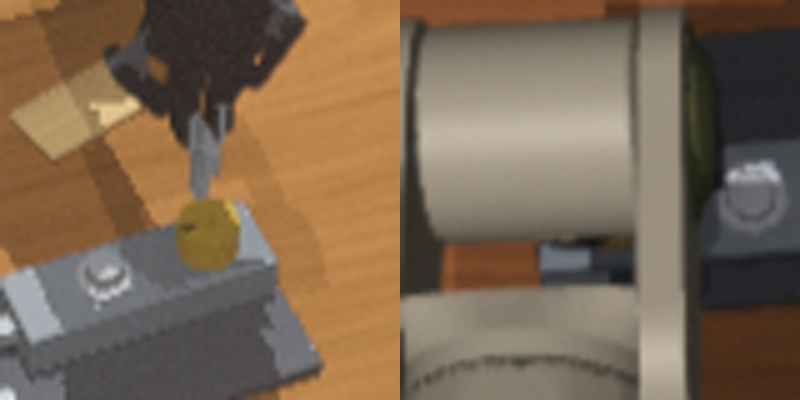

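The scene crop shows the key hanging straight in the jaws with its foot at about pixel (342,170), just up-left of the lock top centre (~344,175). Move closer and measure locally.

```bash
python3 -m crank '[{"dp":[0,5,3],"roll":0,"gripper":255},{"dp":[-0.6,15,5.8],"roll":0,"gripper":255},{"dp":[-0.6,22,5.8],"roll":0,"gripper":255},{"dp":[-0.6,22,5.8],"roll":0,"gripper":255},{"dp":[-0.6,22,5.8],"roll":0,"gripper":255}]'; python3 go.py 507.9 131.2 135 0.053;python3 - <<'E'
from h import *
np.set_printoptions(precision=1,suppress=True)
c=eyes.capture("scene"); c0=cv2.imread("pics/scene0.png")
s=ctrl.sense()["eef_pos"]; x0,y0=318,142
a=c["color"][y0:y0+50,x0:x0+50,::-1]
cv2.imwrite("pics/lk2.png",np.hstack([cv2.resize(i,(400,400),interpolation=cv2.INTER_CUBIC) for i in (a,c0[y0:y0+50,x0:x0+50])]))
f=np.array([s[0],s[1],s[2]-52.4])
th=np.linspace(0,2*np.pi,8,endpoint=False);g=lambda X:(proj(c,X)-[x0-.0,y0])*8
print("foot",g([f]),"head c",g([f+[0,0,51]]),"headtop ends",g([f+[20,0,64],f+[-20,0,64]]),"lock top",g([[507.9,131.2,76]]))
print("rim x+-21,y+-21",g([[528.9,131.2,76],[486.9,131.2,76],[507.9,152.2,76],[507.9,110.2,76]]))
print("sleeve corners",g([[534.67-1,170.5-2,50],[476.44+.6,168.66-.8,50]]))
E
```

```text
time_s: 6.97
eef_pos: [507.8, 132.1, 137.3]
ee_rot: [-0.707, 0.707, 0.018, -0.019]
force: [0.1, -0.5, -0.8]
grip_width: 0.122
t 6.97 pos [507.8 132.1 137.3] yaw 0.053 q [ 0.03  0.4   1.62 -0.    1.11 -1.59] F [ 0.1 -0.5 -0.8] M [ 0.   -0.1  -0.01] w 0.122
tooly [-0.001 -0.    -1.   ] dp [ 0.   2.3 -0.9] roll 0.0
foot [[198.4 242. ]] head c [[202.2 159.9]] headtop ends [[220.9 173.7]
 [185.7 103.5]] lock top [[195.5 257. ]]
rim x+-21,y+-21 [[213.4 293.7]
 [177.8 220.8]
 [242.7 244.3]
 [148.  269.8]]
sleeve corners [[298.9 319.1]
 [248.7 222.6]]
```

View pics/lk2.png

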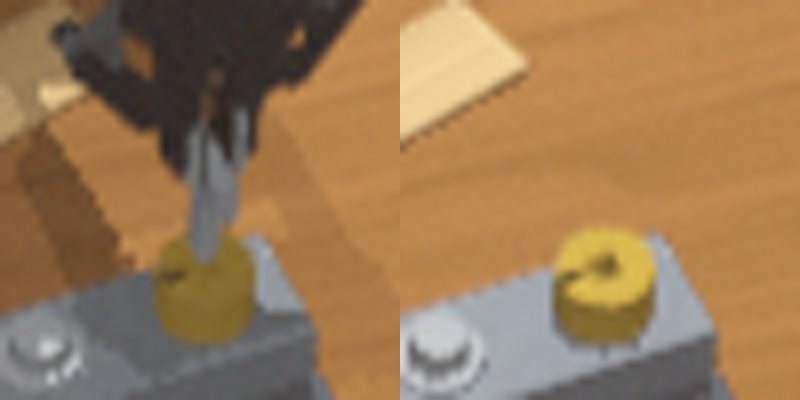

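Both views: lock top centre at (205,263) in the crop, key foot at about (205,262), so it lines up sideways and the foot hangs perhaps ~5 mm lower than assumed. Descend gently with firmer grip, watching force.

```bash
python3 -m crank '[{"dp":[0,0,-0.4],"roll":0,"gripper":255},{"dp":[0,1,-0.4],"roll":0,"gripper":255},{"dp":[0,2,-0.4],"roll":0,"gripper":255},{"dp":[0,3,-0.4],"roll":0,"gripper":255},{"dp":[0,4,-0.4],"roll":0,"gripper":255},{"dp":[0,5,-0.4],"roll":0,"gripper":255},{"dp":[0,6,-0.4],"roll":0,"gripper":255},{"dp":[0,7,-0.4],"roll":0,"gripper":255},{"dp":[0,7,-0.4],"roll":0,"gripper":255}]' 80; python3 go.py 507.9 131.2 108.4 0.053
```

```text
time_s: 7.77
eef_pos: [508.1, 131.7, 130.8]
ee_rot: [0.707, -0.707, -0.019, 0.019]
force: [-0.4, 0.6, -1.2]
grip_width: 0.116
t 7.77 pos [508.1 131.7 130.8] yaw 0.053 q [ 0.03  0.41  1.63  0.    1.1  -1.59] F [-0.4  0.6 -1.2] M [-0.05  0.02  0.07] w 0.116
tooly [-0. -0. -1.] dp [-0.2 22.4 -0.5] roll 0.0
```

```bash
python3 -m crank '[{"dp":[0,1,0],"roll":0,"gripper":255},{"dp":[0,2,0],"roll":0,"gripper":255},{"dp":[0,3,0],"roll":0,"gripper":255},{"dp":[0,4,0],"roll":0,"gripper":255},{"dp":[0,4,0],"roll":0,"gripper":255},{"dp":[0,4,0],"roll":0,"gripper":255}]'; python3 go.py 507.9 131.2 108.4 0.053
```

```text
time_s: 8.27
eef_pos: [508.1, 131.7, 127.0]
ee_rot: [0.707, -0.707, -0.019, 0.019]
force: [0.1, 0.8, -0.0]
grip_width: 0.112
t 8.27 pos [508.1 131.7 127. ] yaw 0.053 q [ 0.03  0.42  1.64  0.    1.09 -1.59] F [ 0.1  0.8 -0. ] M [ 0.01  0.   -0.01] w 0.112
tooly [-0.  0. -1.] dp [-0.3 18.6 -0.5] roll 0.0
```

```bash
python3 -m crank '[{"dp":[0,1,0],"roll":0,"gripper":255},{"dp":[0,2,0],"roll":0,"gripper":255},{"dp":[0,3,0],"roll":0,"gripper":255},{"dp":[0,4,0],"roll":0,"gripper":255},{"dp":[0,4,0],"roll":0,"gripper":255}]'; python3 go.py 507.9 131.2 108.4 0.053
```

```text
time_s: 8.68
eef_pos: [508.2, 132.0, 123.0]
ee_rot: [0.707, -0.707, -0.019, 0.019]
force: [0.1, 2.4, -0.3]
grip_width: 0.11
t 8.68 pos [508.2 132.  123. ] yaw 0.053 q [ 0.03  0.42  1.64  0.    1.08 -1.59] F [ 0.1  2.4 -0.3] M [ 0.54 -0.03  0.01] w 0.11
tooly [ 0.     0.001 -1.   ] dp [-0.3 14.6 -0.7] roll 0.0
```

The key has entered and touches the −y wall; shift +y slightly and continue.

```bash
python3 -m crank '[{"dp":[0,0,0.8],"roll":0,"gripper":255},{"dp":[0,1,0.8],"roll":0,"gripper":255},{"dp":[0,2,0.8],"roll":0,"gripper":255},{"dp":[0,3,0.8],"roll":0,"gripper":255},{"dp":[0,4,0.8],"roll":0,"gripper":255},{"dp":[0,4,0.8],"roll":0,"gripper":255}]'; python3 go.py 507.9 131.2 108.4 0.053
```

```text
time_s: 9.18
eef_pos: [508.0, 132.5, 118.8]
ee_rot: [0.707, -0.707, -0.019, 0.019]
force: [0.1, 1.8, -1.7]
grip_width: 0.113
t 9.18 pos [508.  132.5 118.8] yaw 0.053 q [ 0.03  0.43  1.64  0.    1.07 -1.59] F [ 0.1  1.8 -1.7] M [ 0.34 -0.06 -0.06] w 0.113
tooly [-0.  0. -1.] dp [-0.2 10.4 -1.3] roll 0.0
```

```bash
python3 -m crank '[{"dp":[0,0,0.6],"roll":0,"gripper":255},{"dp":[0,1,0.6],"roll":0,"gripper":255},{"dp":[0,2,0.6],"roll":0,"gripper":255},{"dp":[0,3,0.6],"roll":0,"gripper":255},{"dp":[0,4,0.6],"roll":0,"gripper":255},{"dp":[0,5,0.6],"roll":0,"gripper":255},{"dp":[0,5,0.6],"roll":0,"gripper":255}]'; python3 go.py 507.9 131.2 108.4 0.053
```

```text
time_s: 9.77
eef_pos: [508.0, 133.0, 113.8]
ee_rot: [-0.707, 0.707, 0.019, -0.019]
force: [-0.3, 0.3, -0.3]
grip_width: 0.109
t 9.77 pos [508.  133.  113.8] yaw 0.053 q [ 0.03  0.44  1.65 -0.    1.06 -1.59] F [-0.3  0.3 -0.3] M [ 0.06 -0.01 -0.01] w 0.109
tooly [-0. -0. -1.] dp [-0.2  5.4 -1.8] roll 0.0
```

```bash
python3 -m crank '[{"dp":[0,1,0.1],"roll":0,"gripper":255},{"dp":[0,2,0.1],"roll":0,"gripper":255},{"dp":[0,3,0.1],"roll":0,"gripper":255},{"dp":[0,4,0.1],"roll":0,"gripper":255},{"dp":[0,4,0.1],"roll":0,"gripper":255}]'; python3 go.py 507.9 131.2 108.4 0.053
```

```text
time_s: 10.18
eef_pos: [508.0, 133.2, 109.8]
ee_rot: [-0.707, 0.707, 0.019, -0.019]
force: [-0.4, -0.5, -1.2]
grip_width: 0.107
t 10.18 pos [508.  133.2 109.8] yaw 0.053 q [ 0.03  0.44  1.65 -0.    1.05 -1.59] F [-0.4 -0.5 -1.2] M [-0.01  0.04 -0.02] w 0.107
tooly [-0. -0. -1.] dp [-0.2  1.4 -2. ] roll 0.0
```

```bash
python3 -m crank '[{"dp":[0,0.5,0],"roll":0,"gripper":255},{"dp":[0,1,0],"roll":0,"gripper":255},{"dp":[0,1.5,0],"roll":0,"gripper":255},{"dp":[0,2,0],"roll":0,"gripper":255},{"dp":[0,2,0],"roll":0,"gripper":255}]'; python3 go.py 507.9 131.2 108.4 0.053
```

```text
time_s: 10.6
eef_pos: [508.4, 133.2, 108.6]
ee_rot: [-0.707, 0.707, 0.019, -0.019]
force: [-1.2, -0.6, 4.4]
grip_width: 0.106
t 10.6 pos [508.4 133.2 108.6] yaw 0.053 q [ 0.03  0.44  1.65 -0.    1.05 -1.59] F [-1.2 -0.6  4.4] M [-0.03  0.3  -0.05] w 0.106
tooly [ 0.001  0.    -1.   ] dp [-0.6  0.2 -2. ] roll 0.0
```

Bottom contact exactly at the expected height. Now turn clockwise.

```bash
python3 -m crank '[{"dp":[0,-0.3,0],"roll":0.08,"gripper":255},{"dp":[0,-0.3,0],"roll":0.16,"gripper":255},{"dp":[0,-0.3,0],"roll":0.24,"gripper":255},{"dp":[0,-0.3,0],"roll":0.32,"gripper":255},{"dp":[0,-0.3,0],"roll":0.4,"gripper":255},{"dp":[0,-0.3,0],"roll":0.48,"gripper":255},{"dp":[0,-0.3,0],"roll":0.56,"gripper":255},{"dp":[0,-0.3,0],"roll":0.64,"gripper":255},{"dp":[0,-0.3,0],"roll":0.72,"gripper":255},{"dp":[0,-0.3,0],"roll":0.8,"gripper":255}]'; python3 go.py 508 133.2 108.4 -1.147
```

```text
time_s: 11.43
eef_pos: [508.1, 133.9, 108.7]
ee_rot: [0.658, -0.657, 0.259, -0.259]
force: [-1.6, 4.1, 3.4]
grip_width: 0.111
t 11.43 pos [508.1 133.9 108.7] yaw -0.751 q [ 0.03  0.44  1.65  0.    1.05 -0.79] F [-1.6  4.1  3.4] M [0.89 0.19 0.09] w 0.111
tooly [ 0.     0.001 -1.   ] dp [ 0.4  0.3 -0.6] roll 0.396
```

```bash
python3 -m crank '[{"dp":[0,0,0],"roll":0.08,"gripper":255},{"dp":[0,0,0],"roll":0.16,"gripper":255},{"dp":[0,0,0],"roll":0.24,"gripper":255},{"dp":[0,0,0],"roll":0.32,"gripper":255},{"dp":[0,0,0],"roll":0.38,"gripper":255},{"dp":[0,0,0],"roll":0.44,"gripper":255},{"dp":[0,0,0],"roll":0.5,"gripper":255},{"dp":[0,0,0],"roll":0.55,"gripper":255},{"dp":[0,0,0],"roll":0.58,"gripper":255},{"dp":[0,0,0],"roll":0.58,"gripper":255}]'; python3 go.py 508 133.2 108.4 -1.147
```

```text
time_s: 12.27
eef_pos: [508.5, 133.9, 108.7]
ee_rot: [0.558, -0.556, 0.436, -0.436]
force: [0.1, 5.8, 2.1]
grip_width: 0.109
t 12.27 pos [508.5 133.9 108.7] yaw -1.328 q [ 0.03  0.44  1.65  0.    1.04 -0.21] F [0.1 5.8 2.1] M [ 1.08 -0.11  0.07] w 0.109
tooly [ 0.001  0.001 -1.   ] dp [ 0.6  0.3 -0.6] roll -0.181
```

```bash
python3 -m crank '[{"dp":[0,0,0],"roll":0.04,"gripper":255},{"dp":[0,0,0],"roll":0.08,"gripper":255},{"dp":[0,0,0],"roll":0.12,"gripper":255},{"dp":[0,0,0],"roll":0.12,"gripper":255}]'; python3 go.py 508 133.2 108.4 -1.147
```

```text
time_s: 12.6
eef_pos: [508.5, 133.9, 108.7]
ee_rot: [0.531, -0.529, 0.468, -0.468]
force: [1.5, 5.8, 2.2]
grip_width: 0.109
t 12.6 pos [508.5 133.9 108.7] yaw -1.448 q [ 0.03  0.44  1.65  0.    1.04 -0.09] F [1.5 5.8 2.2] M [ 1.16 -0.24  0.05] w 0.109
tooly [ 0.002  0.002 -1.   ] dp [ 0.7  0.3 -0.6] roll -0.301
```

```bash
python3 -m crank '[{"dp":[0,0,0],"roll":0.04,"gripper":255},{"dp":[0,0,0],"roll":0.08,"gripper":255},{"dp":[0,0,0],"roll":0.12,"gripper":255},{"dp":[0,0,0],"roll":0.16,"gripper":255},{"dp":[0,0,0],"roll":0.16,"gripper":255}]'; python3 go.py 508 133.2 108.4 -1.147
```

```text
time_s: 13.02
eef_pos: [508.6, 134.0, 108.7]
ee_rot: [-0.492, 0.49, -0.509, 0.509]
force: [1.7, 5.0, 0.2]
grip_width: 0.106
t 13.02 pos [508.6 134.  108.7] yaw -1.608 q [0.03 0.44 1.65 0.   1.04 0.07] F [1.7 5.  0.2] M [ 1.24 -0.28  0.2 ] w 0.106
tooly [ 0.002  0.002 -1.   ] dp [ 0.8  0.3 -0.6] roll -0.461
```

```bash
python3 -m crank '[{"dp":[0,0,0],"roll":0.04,"gripper":255},{"dp":[0,0,0],"roll":0.08,"gripper":255},{"dp":[0,0,0],"roll":0.1,"gripper":255},{"dp":[0,0,0],"roll":0.1,"gripper":255}]'; python3 go.py 508 133.2 108.4 -1.147
```

```text
time_s: 13.35
eef_pos: [508.7, 134.0, 108.7]
ee_rot: [-0.466, 0.464, -0.533, 0.533]
force: [2.1, 6.4, 0.9]
grip_width: 0.111
t 13.35 pos [508.7 134.  108.7] yaw -1.706 q [0.03 0.44 1.65 0.   1.04 0.17] F [2.1 6.4 0.9] M [ 1.23 -0.41  0.18] w 0.111
tooly [ 0.002  0.001 -1.   ] dp [ 0.8  0.3 -0.6] roll -0.559
```

Torque plateaus at ~0.2 N m (friction is 0.06), so it is at the stop. Release, lift, look.

```bash
python3 -m crank '[{"dp":[0,0,0],"roll":0,"gripper":200},{"dp":[0,0,0],"roll":0,"gripper":120},{"dp":[0,0,0],"roll":0,"gripper":60},{"dp":[0,0,0],"roll":0,"gripper":60},{"dp":[0,-20,0],"roll":0,"gripper":60},{"dp":[0,-50,0],"roll":0,"gripper":60},{"dp":[0,-75,0],"roll":0,"gripper":60},{"dp":[0,-75,0],"roll":0,"gripper":60}]' 60; python3 go.py 512 58 120 -1.518
python3 - <<'E'
from h import *
C=cams();np.set_printoptions(precision=1,suppress=True)
o=[]
for n,c in C.items():
    p=proj(c,[[512,95,90]])[0].astype(int);i=c["color"][p[1]-40:p[1]+40,p[0]-40:p[0]+40,::-1]
    o.append(cv2.resize(i,(400,400),interpolation=cv2.INTER_CUBIC))
    print(n,p,(proj(c,[[508,133,120],[508,133,76]])-p+40)*5)
cv2.imwrite("pics/turned.png",np.hstack(o))
E
```

```text
time_s: 14.02
eef_pos: [510.1, 133.2, 188.1]
ee_rot: [-0.467, 0.463, -0.531, 0.535]
force: [0.4, 0.4, 0.6]
grip_width: 0.759
t 14.02 pos [510.1 133.2 188.1] yaw -1.707 q [ 0.03  0.35  1.56 -0.    1.22  0.17] F [0.4 0.4 0.6] M [ 0.   -0.06 -0.  ] w 0.759
tooly [ 0.008  0.    -1.   ] dp [74.3 68.1 11.5] roll -0.189
scene [332 175] [[256.8 151.3]
 [254.8 195. ]]
top [283 227] [[124.5 207.6]
 [133.5 215. ]]
```

View pics/turned.png

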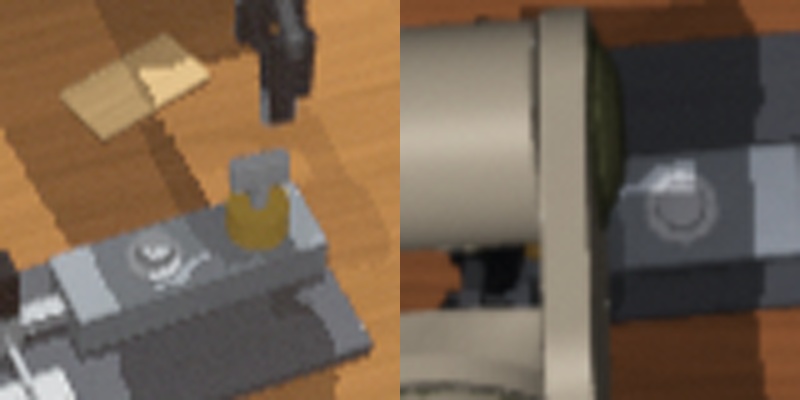

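The scene view shows the key seated in the lock with its broad face turned towards the camera (about 260,180 in the crop), nothing else moved. On to the button.

```bash
python3 -m crank '[{"dp":[35,0,5],"roll":-0.1,"gripper":255},{"dp":[74,10,11.5],"roll":-0.189,"gripper":255},{"dp":[74,40,11.5],"roll":-0.189,"gripper":255},{"dp":[74,68,11.5],"roll":-0.189,"gripper":255},{"dp":[74,85,11.5],"roll":-0.189,"gripper":255},{"dp":[74,90,11.5],"roll":-0.189,"gripper":255},{"dp":[74,90,11.5],"roll":-0.189,"gripper":255},{"dp":[74,90,11.5],"roll":-0.189,"gripper":255}]'; python3 go.py 512 57.5 80 -1.518
```

```text
time_s: 14.78
eef_pos: [509.6, 58.3, 93.6]
ee_rot: [0.513, -0.513, 0.486, -0.487]
force: [0.1, 0.4, 0.0]
grip_width: 0.002
t 14.78 pos [509.6  58.3  93.6] yaw -1.518 q [-0.11  0.44  1.7  -0.    1.   -0.17] F [0.1 0.4 0. ] M [-0.02 -0.02  0.02] w 0.002
tooly [ 0. -0. -1.] dp [ 1.  13.6  2.3] roll 0.0
```

```bash
python3 -m crank '[{"dp":[1,2,2.3],"roll":0,"gripper":255},{"dp":[1,4,2.3],"roll":0,"gripper":255},{"dp":[1,6,2.3],"roll":0,"gripper":255},{"dp":[1,8,2.3],"roll":0,"gripper":255},{"dp":[1,10,2.3],"roll":0,"gripper":255},{"dp":[1,11.5,2.3],"roll":0,"gripper":255},{"dp":[1,12.5,2.3],"roll":0,"gripper":255},{"dp":[1,12.5,2.3],"roll":0,"gripper":255}]'; python3 go.py 512 57.5 80 -1.518
```

```text
time_s: 15.45
eef_pos: [511.7, 57.5, 80.6]
ee_rot: [-0.513, 0.513, -0.487, 0.486]
force: [-0.1, -0.5, 0.3]
grip_width: -0.004
t 15.45 pos [511.7  57.5  80.6] yaw -1.518 q [-0.12  0.46  1.71 -0.    0.97 -0.17] F [-0.1 -0.5  0.3] M [-0.06 -0.06  0.01] w -0.004
tooly [-0.  0. -1.] dp [-0.   0.6  0.3] roll 0.0
```

```bash
python3 -m crank '[{"dp":[0,0.7,0],"roll":0,"gripper":255},{"dp":[0,1.4,0],"roll":0,"gripper":255},{"dp":[0,2,0],"roll":0,"gripper":255},{"dp":[0,2,0],"roll":0,"gripper":255}]'; python3 go.py 512 57.5 80 -1.518
```

```text
time_s: 15.78
eef_pos: [511.8, 57.4, 78.7]
ee_rot: [-0.513, 0.513, -0.487, 0.487]
force: [-0.2, 0.4, -0.1]
grip_width: 0.0
t 15.78 pos [511.8  57.4  78.7] yaw -1.518 q [-0.12  0.47  1.71 -0.    0.97 -0.17] F [-0.2  0.4 -0.1] M [ 0.02 -0.02 -0.03] w 0.0
tooly [-0.  0. -1.] dp [-0.1 -1.3  0.2] roll 0.0
```

```bash
python3 -c "
from rig import ctrl;print(ctrl.nose_length)"; python3 -m crank '[{"dp":[0,0.7,0],"roll":0,"gripper":255},{"dp":[0,1.4,0],"roll":0,"gripper":255},{"dp":[0,2,0],"roll":0,"gripper":255},{"dp":[0,2,0],"roll":0,"gripper":255}]'; python3 go.py 512 57.5 80 -1.518
python3 - <<'E'
from h import *
c=eyes.capture("scene")
x0,y0=282,155
cv2.imwrite("pics/btn.png",cv2.resize(c["color"][y0:y0+50,x0:x0+80,::-1],(800,500),interpolation=cv2.INTER_CUBIC))
E
```

```text
22.0
time_s: 16.12
eef_pos: [511.8, 57.4, 76.7]
ee_rot: [-0.513, 0.513, -0.487, 0.487]
force: [-0.6, -0.4, 0.5]
grip_width: -0.001
t 16.12 pos [511.8  57.4  76.7] yaw -1.518 q [-0.12  0.47  1.71 -0.    0.96 -0.17] F [-0.6 -0.4  0.5] M [-0.01 -0.03 -0.02] w -0.001
tooly [-0.  0. -1.] dp [-0.1 -3.3  0.2] roll 0.0
```

View pics/btn.png

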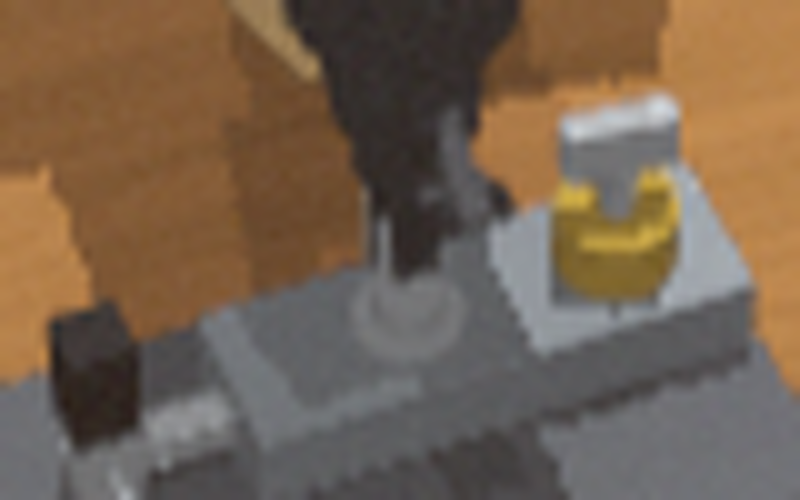

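Run:
```python
from h import *
np.set_printoptions(precision=1,suppress=True)
c=eyes.capture("scene");g=lambda X:(proj(c,X)-[282,155])*10
s=ctrl.sense()["eef_pos"]
print("tip",g([s-[0,0,22]]),"tip if 10 higher",g([s-[0,0,12]]))
print("btn z68,58,50 ",g([[512,57.5,z] for z in (68,58,50)]),"dx,dy 10mm",g([[522,57.5,58],[512,67.5,58]]))
print("lock 76",g([[508,133,76]]),"sleeve +x corners", g([[544,-8,50],[535,170,50]]))
```

```text
tip [[398.6 297.1]] tip if 10 higher [[398.5 278. ]]
btn z68,58,50  [[398.8 272.3]
 [398.9 291.4]
 [399.  306.6]] dx,dy 10mm [[408.8 313.6]
 [427.4 283.7]]
lock 76 [[609.5 190.1]] sleeve +x corners [[241.7 430.1]
 [739.3 270.6]]
```

```bash
python3 -m crank '[{"dp":[0,0.7,0],"roll":0,"gripper":255},{"dp":[0,1.4,0],"roll":0,"gripper":255},{"dp":[0,2.1,0],"roll":0,"gripper":255},{"dp":[0,2.8,0],"roll":0,"gripper":255},{"dp":[0,2.8,0],"roll":0,"gripper":255}]'; python3 go.py 512 57.5 80 -1.518
```

```text
time_s: 16.63
eef_pos: [511.7, 57.4, 73.9]
ee_rot: [-0.513, 0.513, -0.487, 0.486]
force: [0.1, -0.2, -1.2]
grip_width: -0.0
t 16.63 pos [511.7  57.4  73.9] yaw -1.518 q [-0.12  0.47  1.71 -0.    0.95 -0.17] F [ 0.1 -0.2 -1.2] M [-0.    0.    0.02] w -0.0
tooly [-0. -0. -1.] dp [-0.  -6.1  0.3] roll 0.0
```

```bash
python3 -m crank '[{"dp":[0,0.7,0],"roll":0,"gripper":255},{"dp":[0,1.4,0],"roll":0,"gripper":255},{"dp":[0,2.1,0],"roll":0,"gripper":255},{"dp":[0,2.8,0],"roll":0,"gripper":255},{"dp":[0,2.8,0],"roll":0,"gripper":255}]'; python3 go.py 512 57.5 80 -1.518
```

```text
time_s: 17.05
eef_pos: [511.8, 57.4, 71.1]
ee_rot: [-0.513, 0.513, -0.487, 0.487]
force: [-0.5, -0.7, -0.3]
grip_width: -0.001
t 17.05 pos [511.8  57.4  71.1] yaw -1.518 q [-0.12  0.48  1.72  0.    0.95 -0.17] F [-0.5 -0.7 -0.3] M [ 0.   -0.06  0.04] w -0.001
tooly [-0.  0. -1.] dp [-0.  -8.9  0.2] roll 0.0
```

Run:
```python
from h import *
c=eyes.capture("scene");c0=cv2.imread("pics/scene0.png")
x0,y0=297,160
cv2.imwrite("pics/btn2.png",np.hstack([cv2.resize(i[y0:y0+40,x0:x0+40],(400,400),interpolation=cv2.INTER_CUBIC) for i in(c["color"][:,:,::-1],c0)]))
```

```text
(no output)
```

View pics/btn2.png

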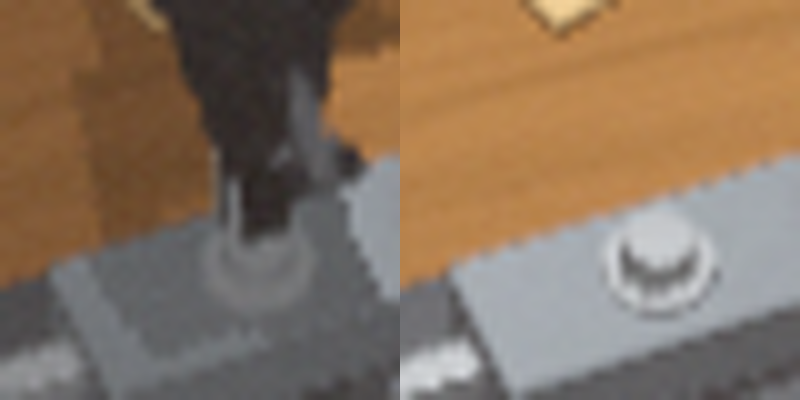

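In the picture the fingers' dark part ends at (260,240) over the button, but no force has been felt yet; the shut tips are evidently shorter than assumed. Continue in small steps.

```bash
python3 -m crank '[{"dp":[0,0.7,0],"roll":0,"gripper":255},{"dp":[0,1.4,0],"roll":0,"gripper":255},{"dp":[0,2.1,0],"roll":0,"gripper":255},{"dp":[0,2.1,0],"roll":0,"gripper":255}]'; python3 go.py 512 57.5 80 -1.518
```

```text
time_s: 17.43
eef_pos: [511.7, 57.4, 69.0]
ee_rot: [-0.513, 0.513, -0.487, 0.487]
force: [0.7, 0.2, 0.6]
grip_width: 0.001
t 17.43 pos [511.7  57.4  69. ] yaw -1.518 q [-0.12  0.48  1.72 -0.    0.94 -0.17] F [0.7 0.2 0.6] M [ 0.01  0.05 -0.02] w 0.001
tooly [-0.  0. -1.] dp [ -0.1 -11.    0.3] roll 0.0
```

```bash
python3 -m crank '[{"dp":[0,0.7,0],"roll":0,"gripper":255},{"dp":[0,1.4,0],"roll":0,"gripper":255},{"dp":[0,2.1,0],"roll":0,"gripper":255},{"dp":[0,2.8,0],"roll":0,"gripper":255},{"dp":[0,2.8,0],"roll":0,"gripper":255}]'; python3 go.py 512 57.5 80 -1.518
```

```text
time_s: 17.85
eef_pos: [511.8, 57.4, 66.3]
ee_rot: [0.513, -0.513, 0.487, -0.487]
force: [-0.4, 0.3, 0.8]
grip_width: 0.004
t 17.85 pos [511.8  57.4  66.3] yaw -1.518 q [-0.12  0.48  1.72  0.    0.94 -0.17] F [-0.4  0.3  0.8] M [ 0.   -0.05 -0.01] w 0.004
tooly [ 0.  0. -1.] dp [ -0.1 -13.7   0.2] roll 0.0
```

Run:
```python
from h import *
C=cams();o=[]
for n,c in C.items():
    p=proj(c,[[512,57,70]])[0].astype(int);print(n,p)
    o.append(cv2.resize(c["color"][p[1]-25:p[1]+25,p[0]-20:p[0]+20,::-1],(400,500),interpolation=cv2.INTER_CUBIC))
cv2.imwrite("pics/btn3.png",np.hstack(o)); print(ctrl.sense()["tau"])
```

```text
scene [321 181]
top [299 227]
[ 4.68081707e-03 -4.35120392e+01 -2.04509407e+01 -1.54031910e-03
  1.24256485e-02  3.02841408e-05]
```

View pics/btn3.png

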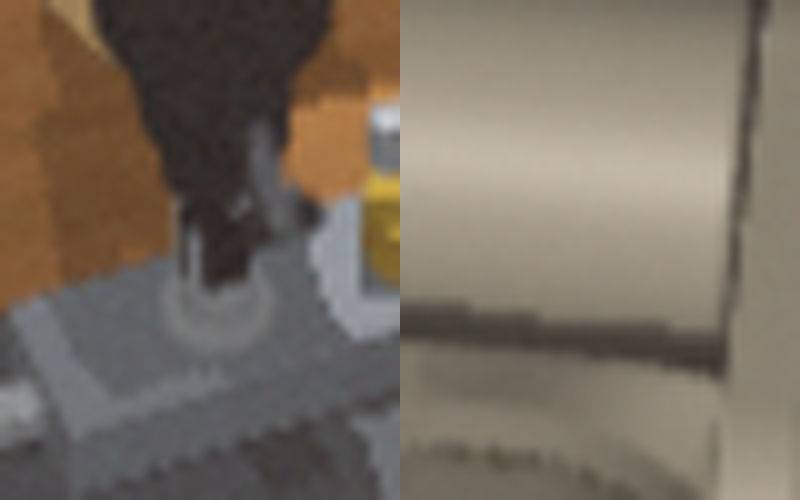

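Tip at about pixel (323,185), collar centre (322.7,186.5): the finger is over the button, sinking as commanded. Still no force, so continue.

```bash
python3 -m crank '[{"dp":[0,1,0],"roll":0,"gripper":255},{"dp":[0,2,0],"roll":0,"gripper":255},{"dp":[0,3,0],"roll":0,"gripper":255},{"dp":[0,3,0],"roll":0,"gripper":255}]'; python3 go.py 512 57.5 80 -1.518
```

```text
time_s: 18.28
eef_pos: [511.8, 57.4, 63.2]
ee_rot: [0.513, -0.513, 0.487, -0.487]
force: [-0.6, -0.1, 0.9]
grip_width: 0.003
t 18.28 pos [511.8  57.4  63.2] yaw -1.518 q [-0.12  0.49  1.72  0.    0.93 -0.17] F [-0.6 -0.1  0.9] M [-0.04  0.   -0.03] w 0.003
tooly [-0.  0. -1.] dp [ -0.1 -16.8   0.2] roll 0.0
```

```bash
python3 -m crank '[{"dp":[0,1,0],"roll":0,"gripper":255},{"dp":[0,2,0],"roll":0,"gripper":255},{"dp":[0,3,0],"roll":0,"gripper":255},{"dp":[0,3,0],"roll":0,"gripper":255}]'; python3 go.py 512 57.5 80 -1.518
```

```text
time_s: 18.62
eef_pos: [511.8, 57.4, 60.1]
ee_rot: [-0.513, 0.513, -0.487, 0.487]
force: [1.0, -0.0, 0.2]
grip_width: 0.001
t 18.62 pos [511.8  57.4  60.1] yaw -1.518 q [-0.12  0.49  1.72 -0.    0.92 -0.17] F [ 1.  -0.   0.2] M [-0.04  0.01  0.03] w 0.001
tooly [-0.  0. -1.] dp [ -0.1 -19.9   0.2] roll 0.0
```

Run:
```python
from h import *
np.set_printoptions(precision=1,suppress=True)
c=eyes.capture("scene")
p=proj(c,[[446.3,-374,72]])[0].astype(int)
for z in (88,101,110): print(z,(proj(c,[[446.8-4,-372-46,z],[446.8+4,-372+46,z]])-p+50)*4)
print("obs L(133,190) R(252,153)")
p=proj(c,[[512,95,90]])[0].astype(int)
for z in (166,175,188): print(z,(proj(c,[[510+36,133.2,z]])-p+40)*5,"obs (278,122)")
# current
i=c["color"];x0,y0=301,156
g=cv2.cvtColor(i,cv2.COLOR_RGB2GRAY)
print(g[176:196,312:334])
cv2.imwrite("pics/cur.png",i[:,:,::-1])
```

```text
88 [[142.4 202.5]
 [257.9 179.9]]
101 [[138.5 192.6]
 [254.9 169.9]]
110 [[135.9 185.6]
 [252.7 162.8]]
obs L(133,190) R(252,153)
166 [[280.7 145.8]] obs (278,122)
175 [[281.3 136.3]] obs (278,122)
188 [[282.1 122.3]] obs (278,122)
[[ 82  80  77  80  79  72  54  50  49  45  43  47  50  59  66  87  91  89
   89 102 127 131]
 [ 79  79  79  79  82  82  84  58  46  43  44  48  69  75  63  83  94  90
   69  57  96 144]
 [ 81  83  83  81  80  83  93  44  45  47  47  52  85  75  58  74  98  93
   75  58  59 130]
 [ 82  83  83  82  82  84  94  57  58  49  45  44  44  50  57  62  96  91
   87  51  65 127]
 [ 84  89  88  87  84  87  92  70  89  48  46  44  44  52  54  58  81  81
   80  70 113 135]
 [ 80  97  97  95  89  92  96  74 115  60  47  40  45  41  59  60  76  85
   84 100 154 152]
 [ 80  88  97  94  99 102 103  74 114  61  39  44  40  46  86  84  95  97
   98 100 139 153]
 [ 94 100  96  97  98  99 109  72 113  57  49  45  48  50 111 107  99  97
   98  97  99 153]
 [ 99  98 101  98  96 107 119  85 114  63  47  50  46  63 111 119 101  94
   97  95 100 140]
 [ 95 100 100  98  98 114 119 1
[... 292 characters left out ...]
4 112 114 117 116 112  99  96
   95  93  93  96]
 [ 99  97  99  99  98 100 109 116 119 118 118 116 118 118 111 104  97  95
   96  95  95  97]
 [ 95  98  98  99 101  99  99 108 112 115 115 113 114 110 101  97  98  98
   98  96  96 100]
 [100 101  99  98  99  99  98  99 104 109 104 104 101 100  97  97  97  97
   96  96  98 100]
 [ 97  98  99  97 100  98  99  97  99  97 103  96  95  95  98  97  96 100
   99  94  90  92]
 [100  96  98  98  97 106 104 105 102 103 115 105  99  97  96  99  92  91
   90  91  94  91]
 [ 96  98  96  99  98 117 115 115 116 114 111 110  98  90  89  92  92  92
   92  90  92  94]
 [103 104 104 104 104 117 116 111 111 107  95  91  91  92  90  91  90  91
   89  89  90  93]]
```

```bash
P='import sys;from rig import ctrl;s=ctrl.sense();print(s["eef_pos"].round(2),s["tau"].round(3),s["force"].round(2))'; python3 -c "$P"; python3 -m crank '[{"dp":[0,-2,0],"roll":0,"gripper":255},{"dp":[0,-5,0],"roll":0,"gripper":255},{"dp":[0,-5,0],"roll":0,"gripper":255},{"dp":[0,-5,0],"roll":0,"gripper":255}]' >/dev/null; python3 -c "$P"; python3 -m crank '[{"dp":[0,-5,0],"roll":0,"gripper":255},{"dp":[0,-10,0],"roll":0,"gripper":255},{"dp":[0,-15,0],"roll":0,"gripper":255},{"dp":[0,-15,0],"roll":0,"gripper":255},{"dp":[0,-15,0],"roll":0,"gripper":255}]' >/dev/null; python3 -c "$P";  python3 -m crank '[{"dp":[0,-5,0],"roll":0,"gripper":255},{"dp":[0,-20,0],"roll":0,"gripper":255},{"dp":[0,-35,0],"roll":0,"gripper":255},{"dp":[0,-50,0],"roll":0,"gripper":255},{"dp":[0,-50,0],"roll":0,"gripper":255},{"dp":[0,-50,0],"roll":0,"gripper":255}]' >/dev/null; python3 -c "$P"
python3 - <<'E'
from h import *
c=eyes.capture("scene");c0=cv2.imread("pics/scene0.png")
x0,y0=297,160
cv2.imwrite("pics/btn4.png",np.hstack([cv2.resize(i[y0:y0+40,x0:x0+40],(400,400),interpolation=cv2.INTER_CUBIC) for i in(c["color"][:,:,::-1],c0)]))
for r in models.spot_point(c,"button_top"): print(r)
E
```

```text
[511.75  57.44  60.14] [ 0.0000e+00 -4.3725e+01 -2.0251e+01  0.0000e+00 -1.6000e-02 -0.0000e+00] [ 0.3   0.53 -0.24]
[511.94  57.42  65.56] [ 3.0000e-03 -4.3761e+01 -2.0590e+01  0.0000e+00  1.9000e-02  0.0000e+00] [-0.31 -0.32  0.02]
[512.01  57.4   80.76] [ 1.3000e-02 -4.3688e+01 -2.1413e+01  0.0000e+00  3.3000e-02  0.0000e+00] [-0.61 -0.17 -0.24]
[511.97  57.41 130.59] [ 4.6000e-02 -4.3539e+01 -2.4064e+01  1.0000e-03  9.4000e-02 -0.0000e+00] [ 0.43 -0.49  0.68]
{'centre': [320.8, 179.8], 'confidence': 0.57}
```

View pics/btn4.png

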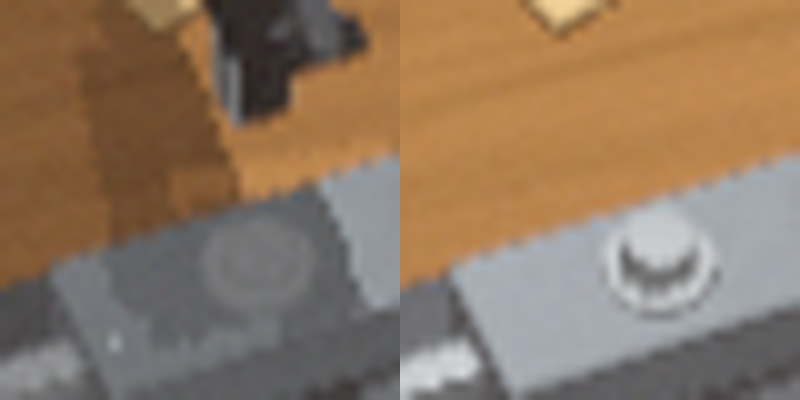

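The button disc now sits concentric and flush in its collar (255,255), versus raised at the start: it is down. I never felt an end stop though, so I'll press once more until force appears.

```bash
python3 -m crank '[{"dp":[0,20,0],"roll":0,"gripper":255},{"dp":[0,50,0],"roll":0,"gripper":255},{"dp":[0,65,0],"roll":0,"gripper":255},{"dp":[0,70,0],"roll":0,"gripper":255},{"dp":[0,71,0],"roll":0,"gripper":255},{"dp":[0,72,0],"roll":0,"gripper":255},{"dp":[0,73,0],"roll":0,"gripper":255},{"dp":[0,73,0],"roll":0,"gripper":255}]'; python3 go.py 512 57.5 80 -1.518; python3 -m crank '[{"dp":[0,1,0],"roll":0,"gripper":255},{"dp":[0,2,0],"roll":0,"gripper":255},{"dp":[0,2,0],"roll":0,"gripper":255}]'
```

```text
time_s: 20.68
eef_pos: [512.2, 57.4, 58.0]
ee_rot: [0.513, -0.513, 0.486, -0.487]
force: [0.8, -0.4, 0.2]
grip_width: 0.003
t 20.68 pos [512.2  57.4  58. ] yaw -1.518 q [-0.12  0.5   1.73 -0.    0.92 -0.17] F [ 0.8 -0.4  0.2] M [ 0.04  0.04 -0.03] w 0.003
tooly [ 0.001 -0.    -1.   ] dp [ -0.1 -22.   -0.2] roll 0.0
time_s: 20.93
eef_pos: [512.4, 57.4, 56.8]
ee_rot: [0.513, -0.513, 0.486, -0.487]
force: [-3.4, 0.1, 11.3]
grip_width: 0.001
```

Contact with the fully-down button at reported TCP z≈57 (11 N): fully pressed, and it tells me the real tips lie at about the reported TCP height. Now the handle (grip with reported TCP z≈59).

```bash
python3 -m crank '[{"dp":[0,-25,0],"roll":0,"gripper":255},{"dp":[0,-65,0],"roll":0,"gripper":150},{"dp":[0,-68,0],"roll":0,"gripper":0},{"dp":[40,-68,0],"roll":0,"gripper":0},{"dp":[80,-68,0],"roll":0,"gripper":0},{"dp":[111,-68,0],"roll":0,"gripper":0},{"dp":[111,-68,0],"roll":0,"gripper":0},{"dp":[111,-68,0],"roll":0,"gripper":0}]'; python3 go.py 517.6 -53.8 59 -1.518
```

```text
time_s: 21.6
eef_pos: [517.8, -54.6, 123.5]
ee_rot: [0.513, -0.512, 0.487, -0.487]
force: [0.5, 1.0, 0.8]
grip_width: 0.977
t 21.6 pos [517.8 -54.6 123.5] yaw -1.52 q [-0.33  0.41  1.65  0.    1.07 -0.38] F [0.5 1.  0.8] M [0.02 0.03 0.04] w 0.977
tooly [ 0.001 -0.    -1.   ] dp [-0.8 64.5 -0.2] roll -0.002
```

```bash
python3 -m crank '[{"dp":[-0.8,20,0],"roll":0,"gripper":0},{"dp":[-0.8,40,0],"roll":0,"gripper":0},{"dp":[-0.8,58,0],"roll":0,"gripper":0},{"dp":[-0.8,64,0],"roll":0,"gripper":0},{"dp":[-0.8,64,0],"roll":0,"gripper":0}]' 60; python3 -m crank '[{"dp":[0,0,0],"roll":0,"gripper":100},{"dp":[0,0,0],"roll":0,"gripper":150},{"dp":[0,0,0],"roll":0,"gripper":170},{"dp":[0,0,0],"roll":0,"gripper":200},{"dp":[0,0,0],"roll":0,"gripper":255},{"dp":[0,0,0],"roll":0,"gripper":255},{"dp":[0,0,0],"roll":0,"gripper":255},{"dp":[0,0,0],"roll":0,"gripper":255}]' 60; python3 go.py 517.6 -53.8 59 -1.518
```

```text
time_s: 22.02
eef_pos: [517.0, -51.5, 58.4]
ee_rot: [-0.513, 0.514, -0.487, 0.485]
force: [0.1, 0.8, 0.3]
grip_width: 0.998
time_s: 22.68
eef_pos: [519.7, -52.8, 60.4]
ee_rot: [0.514, -0.512, 0.485, -0.488]
force: [10.8, 1.4, 0.4]
grip_width: 0.274
t 22.68 pos [519.7 -52.8  60.4] yaw -1.517 q [-0.33  0.5   1.71  0.    0.93 -0.38] F [10.8  1.4  0.4] M [ 0.31 -0.72  0.26] w 0.274
tooly [ 0.005 -0.001 -1.   ] dp [ 0.9  1.4 -2.1] roll 0.001
```

```bash
python3 -m crank '[{"dp":[0,0,1],"roll":0,"gripper":255},{"dp":[0,0,2],"roll":0,"gripper":255},{"dp":[0,0,2],"roll":0,"gripper":255},{"dp":[0,0,2],"roll":0,"gripper":255}]' 80; python3 go.py 517.6 -53.8 59 -1.518;  python3 -m crank '[{"dp":[4,0,0],"roll":0,"gripper":255},{"dp":[8,0,0],"roll":0,"gripper":255},{"dp":[14,0,0],"roll":0,"gripper":255},{"dp":[20,0,0],"roll":0,"gripper":255},{"dp":[26,0,0],"roll":0,"gripper":255},{"dp":[32,0,0],"roll":0,"gripper":255},{"dp":[38,0,0],"roll":0,"gripper":255},{"dp":[42,0,0],"roll":0,"gripper":255},{"dp":[42,0,0],"roll":0,"gripper":255}]';python3 go.py 517.6 -53.8 59 -1.518
python3 - <<'E'
from h import *
np.set_printoptions(precision=2,suppress=True)
g=(514.8,1.4,.053);Rg=np.array([[np.cos(g[2]),-np.sin(g[2])],[np.sin(g[2]),np.cos(g[2])]])
for k in range(2):
  for n,c in cams().items():
    for l in("pointer_tip","rider_mark"):
      for r in models.spot_point(c,l)[:1]: print(n,l,round(r["confidence"],2),np.array(r["centre"]),(onz(c,r["centre"],34)[:2]-g[:2])@Rg)
    if k==0:
      p=proj(c,[[590,-95,34]])[0].astype(int);np.save(n+"_o.npy",p)
      cv2.imwrite(f"pics/p_{n}.png",cv2.resize(c["color"][p[1]-20:p[1]+20,p[0]-20:p[0]+20,::-1],(400,400),interpolation=cv2.INTER_CUBIC));print(n,"origin",p-20)
cv2.imwrite("pics/pp.png",np.hstack([cv2.imread(f"pics/p_{n}.png") for n in("scene","top")]))
E
```

```text
time_s: 23.02
eef_pos: [519.8, -52.6, 60.3]
ee_rot: [-0.513, 0.513, -0.486, 0.487]
force: [-3.0, 2.0, 9.3]
grip_width: 0.269
t 23.02 pos [519.8 -52.6  60.3] yaw -1.517 q [-0.33  0.51  1.7  -0.    0.93 -0.38] F [-3.   2.   9.3] M [0.13 0.69 0.14] w 0.269
tooly [ 0. -0. -1.] dp [ 1.1  1.3 -2.2] roll 0.001
time_s: 23.77
eef_pos: [522.3, -95.0, 60.3]
ee_rot: [0.513, -0.513, 0.486, -0.487]
force: [-0.2, 2.8, 7.6]
grip_width: 0.274
t 23.77 pos [522.3 -95.   60.3] yaw -1.518 q [-0.4   0.52  1.68  0.    0.94 -0.45] F [-0.2  2.8  7.6] M [0.39 0.47 0.33] w 0.274
tooly [ 0.001 -0.    -1.   ] dp [-41.3   1.3  -2.5] roll 0.0
scene pointer_tip 0.63 [284.6 220.9] [  76.95 -103.93]
scene rider_mark 0.63 [280.3 222.5] [  77.61 -118.73]
scene origin [264 198]
top origin [335 178]
scene pointer_tip 0.63 [285.6 218.7] [ 70.06 -98.07]
scene rider_mark 0.36 [281.7 221.4] [  75.27 -113.17]
```

View pics/pp.png

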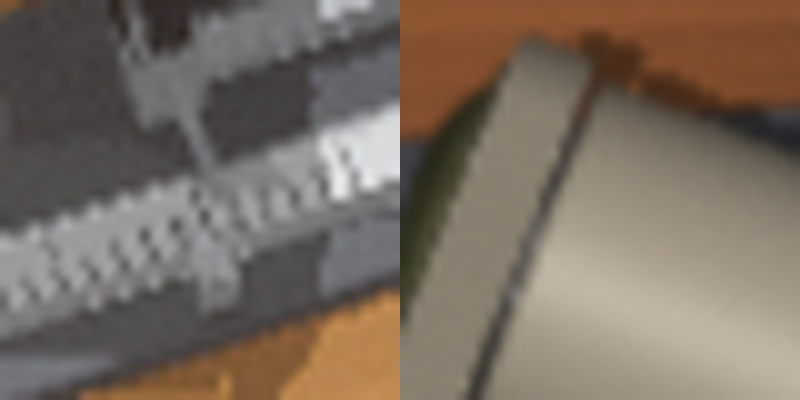

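The scene crop shows the arm drawn out: pointer running down to about (235,210) and the rider's wedge at about (200,238), the pointer still roughly 14 mm short. Top view is blocked by the arm. I'll measure the remaining distance from line profiles in the initial and current pictures.

```bash
cat > prof.py <<'E'
from h import *
from scipy.ndimage import map_coordinates
np.set_printoptions(precision=2,suppress=True,linewidth=200)
g=(514.8,1.4,.053);Rg=np.array([[np.cos(g[2]),-np.sin(g[2])],[np.sin(g[2]),np.cos(g[2])]])
def prof(c,img,x,z,y0,y1,st=2):
    y=np.arange(y0,y1,st); P=np.c_[np.full(len(y),x),y]@Rg.T+g[:2]
    p=proj(c,np.c_[P,np.full(len(y),z)])
    gr=cv2.cvtColor(img,cv2.COLOR_BGR2GRAY).astype(float)
    return y,map_coordinates(gr,[p[:,1],p[:,0]],order=1)
E
cat > m.py <<'E'
from prof import *
C=cams(); f={n:cv2.imread(f"pics/{n}0.png") for n in C}
cv2.imwrite("pics/s_now.png",C["scene"]["color"][:,:,::-1])
for n in C:
    print(n,"y",np.arange(-40,-72,-2))
    for x in (20,25,30,35,40): print("ptr x",x,prof(C[n],f[n],x,34,-40,-72,-2)[1].astype(int))
    print("rider y",np.arange(-94,-126,-2))
    for x in (62,66,70,74,78,82,86,90): print("rid x",x,prof(C[n],f[n],x,34,-94,-126,-2)[1].astype(int))
n="scene";now=C[n]["color"][:,:,::-1]
print("now y",np.arange(-80,-116,-2))
for x in (20,25,30,35,40,50,60,66): print("ptr x",x,prof(C[n],now,x,34,-80,-116,-2)[1].astype(int))
E
python3 m.py
```

```text
scene y [-40 -42 -44 -46 -48 -50 -52 -54 -56 -58 -60 -62 -64 -66 -68 -70]
ptr x 20 [ 74  80  96 104 113 123 132 136 122 110 113 114 112 104  92  84]
ptr x 25 [ 72  67  80  92 109 130 156 151 119 111 109 109 107 103  92  81]
ptr x 30 [ 93  91  94  94  98 143 178 181 138  85  86  87  85  81  76  74]
ptr x 35 [111 111 112 113 120 144 184 176 124  91  77  77  77  76  76  77]
ptr x 40 [113 113 112 112 116 156 183 173 133  84  77  80  84  85  79  77]
rider y [ -94  -96  -98 -100 -102 -104 -106 -108 -110 -112 -114 -116 -118 -120 -122 -124]
rid x 62 [216 216 217 216 187 154 190 216 217 215 215 216 217 217 215 215]
rid x 66 [207 216 217 212 195 183 194 206 205 196 200 216 217 213 200 200]
rid x 70 [185 209 217 217 176 159 197 203 183 159 155 197 217 217 184 154]
rid x 74 [181 187 210 208 199 184 193 204 193 184 180 194 214 212 200 187]
rid x 78 [143 145 171 187 176 188 210 208 199 173 166 178 188 207 166 148]
rid x 82 [122 131 139 167 189 202 208 210 206 193 158 140 132 142 132 123]
rid x 86 [126 134 130 149 194 205 205 205 205 205 170 127 121 116 116 123]
rid x 90 [109 121 124 136 172 208 20
[... 1221 characters left out ...]
 -102 -104 -106 -108 -110 -112 -114]
ptr x 20 [ 89  78  87 101 107 113 116 117 116 112 110 112 112 111  95  73  68  66]
ptr x 25 [ 64  64  64  85 100 106 112 116 115 110 107 106 107 106 100  81  67  66]
ptr x 30 [ 64  65  64  64  72  80  98 108 111  98  82  79  78  80  78  73  67  65]
ptr x 35 [ 66  65  64  64  65  69  84 111 108  92  74  64  62  64  67  68  69  68]
ptr x 40 [ 67  65  64  65  64  69  92 107 111  91  70  67  67  66  70  76  76  75]
ptr x 50 [ 74  76  78  78  73  76  99 112 113  90  69  77  86  91  86  81  89  98]
ptr x 60 [130 131 130 130 132 132 127 123 123 128 134 119 113 143 154 155 156 156]
ptr x 66 [132 124 130 139 151 141 122 125 132 136 139 134 129 141 148 147 138 141]
```

Profiles: pointer started at y≈−53.0 and is now at −95.2 (42.2 mm out, agreeing with the TCP's 42.4). The rider is at ≈ −108.0, so rider ≈ 55.0 mm. Pull 12.7 mm more.

```bash
python3 -m crank '[{"dp":[3,0,0],"roll":0,"gripper":255},{"dp":[6,0,0],"roll":0,"gripper":255},{"dp":[9,0,0],"roll":0,"gripper":255},{"dp":[11.5,0,0],"roll":0,"gripper":255},{"dp":[12.7,0,0],"roll":0,"gripper":255},{"dp":[12.7,0,0],"roll":0,"gripper":255},{"dp":[12.7,0,0],"roll":0,"gripper":255}]';python3 go.py 519.8 -52.6 60.3 -1.518
cat > n.py <<'E'
from prof import *
C=cams();n="scene";c=C[n];now=c["color"][:,:,::-1]
print("now y",np.arange(-94,-126,-2))
for x in (30,35,40,50): 
    y,v=prof(c,now,x,34,-98,-120,-.5);w=np.clip(v-np.percentile(v,25)-8,0,None);k=np.abs(y+108)<7;print("ptr x",x,(y*w)[k].sum()/w[k].sum())
for x in (35,82,86,90): print("x",x,prof(c,now,x,34,-94,-126,-2)[1].astype(int))
p=proj(c,[[590,-108,34]])[0].astype(int)
P=[cv2.resize(i[p[1]-18:p[1]+18,p[0]-18:p[0]+18],(400,400),interpolation=cv2.INTER_CUBIC) for i in (now,)]
q=proj(c,[[508,133,90]])[0].astype(int);P.append(cv2.resize(now[q[1]-50:q[1]+50,q[0]-50:q[0]+50],(400,400),interpolation=cv2.INTER_CUBIC))
cv2.imwrite("pics/final.png",np.hstack(P)); print(p-18)
for l in("pointer_tip","rider_mark","mug_a","tool_cup"):
    for r in models.spot_point(c,l)[:2]: print(l,round(r["confidence"],2),np.array(r["centre"]))
E
python3 n.py
```

```text
time_s: 25.05
eef_pos: [523.0, -107.0, 60.4]
ee_rot: [0.513, -0.513, 0.486, -0.487]
force: [-0.7, 2.9, 8.1]
grip_width: 0.274
t 25.05 pos [ 523.  -107.    60.4] yaw -1.517 q [-0.42  0.53  1.67  0.    0.95 -0.48] F [-0.7  2.9  8.1] M [0.37 0.37 0.22] w 0.274
tooly [ 0.001 -0.    -1.   ] dp [-54.5   0.   -0.3] roll 0.001
now y [ -94  -96  -98 -100 -102 -104 -106 -108 -110 -112 -114 -116 -118 -120 -122 -124]
ptr x 30 -107.63043068459658
ptr x 35 -107.36974580759691
ptr x 40 -107.66381413779193
ptr x 50 -107.85746279055058
x 35 [ 64  65  66  65  70  87 102 112  95  74  67  65  65  65  66  68]
x 82 [120 128 131 133 137 141 147 149 143 136 124 126 131 132 126 121]
x 86 [126 134 125 126 140 143 142 142 142 142 132 122 120 116 116 123]
x 90 [ 99 112 112 113 129 147 143 140 140 133 118 118 108  90  84  88]
[263 201]
pointer_tip 0.78 [283.2 219.6]
pointer_tip 0.74 [341.5 178.6]
rider_mark 0.55 [280.1 221.7]
mug_a 0.76 [191.  269.1]
mug_a 0.62 [436.2 196.2]
tool_cup 0.67 [401.7 168.7]
```

View pics/final.png

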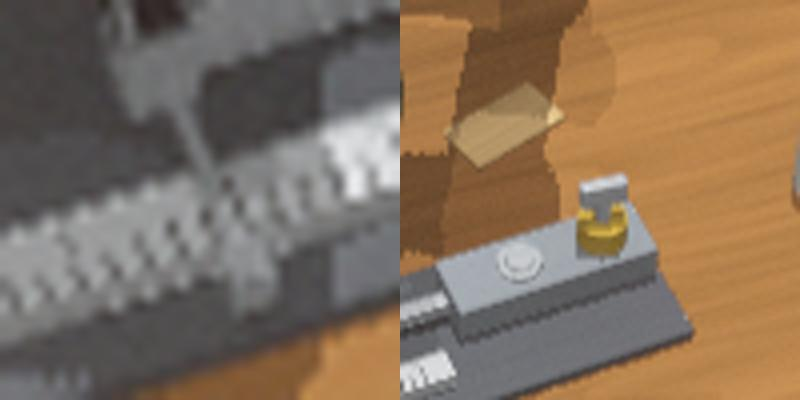

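Picture: pointer line leads to the rider's wedge (~(228,235)), button flush, key seated and turned, and nothing else moved. The extension is 54.5 mm; both cameras reconcile at a rider value of 55.1, so a 0.6 mm trim.

```bash
python3 -m crank '[{"dp":[0.3,0,0],"roll":0,"gripper":255},{"dp":[0.6,0,0],"roll":0,"gripper":255},{"dp":[0.6,0,0],"roll":0,"gripper":255},{"dp":[0.6,0,0],"roll":0,"gripper":255},{"dp":[0.6,0,0],"roll":0,"gripper":255}]';python3 go.py 519.8 -52.6 60.3 -1.518; python3 n.py | grep ptr
python3 - <<'E'
# lock angle from key head top (z 120) & mugs vs start
from h import *
c=eyes.capture("scene");a=cv2.imread("pics/scene0.png").astype(int);b=c["color"][:,:,::-1].astype(int)
th=.053-1.2
for s in (1,-1):
  e=[np.array([508+s*20*np.cos(th+k),133+s*20*np.sin(th+k),120]) for k in(0,.23)]
  print("key head top end px, at 1.2 and .23 less turned",proj(c,e))
q=proj(c,[[508,133,120]])[0].astype(int)
print(cv2.cvtColor(c["color"],cv2.COLOR_RGB2GRAY)[q[1]-5:q[1]+6,q[0]-12:q[0]+14],q)
E
```

```text
time_s: 25.77
eef_pos: [523.0, -107.5, 60.3]
ee_rot: [0.513, -0.513, 0.486, -0.487]
force: [0.2, 2.4, 7.4]
grip_width: 0.272
t 25.77 pos [ 523.  -107.5   60.3] yaw -1.517 q [-0.42  0.53  1.67  0.    0.95 -0.48] F [0.2 2.4 7.4] M [0.47 0.39 0.21] w 0.272
tooly [ 0.001 -0.    -1.   ] dp [-54.9   0.   -0.2] roll 0.001
ptr x 30 -107.98559291165202
ptr x 35 -108.17497779440832
ptr x 40 -108.12088359971287
ptr x 50 -108.30944502279371
key head top end px, at 1.2 and .23 less turned [[338.98376008 168.46498918]
 [340.09156307 169.15273119]]
key head top end px, at 1.2 and .23 less turned [[347.68897765 162.08441403]
 [346.58532548 161.41235656]]
[[145 146 143 145 142 141 138 139 140 137 139 138 138 137 138 139 138 138
  137 138 137 137 140 140 138 140]
 [139 141 136 137 136 135 136 134 135 136 135 135 135 135 138 134 134 136
  135 138 136 139 140 139 137 137]
 [135 135 136 136 136 134 137 136 135 134 137 135 134 135 135 136 137 136
  138 137 138 138 138 140 141 142]
 [138 138 140 139 141 139 143 142 140 142 141 138 138 136 136 136 137 136
  136 139 140 138 139 142 141 140]
 [133 143 145 142 142 142 145 147 146 146 145 145 145 143 147 154 169 170
  146 140 141 139 140 140 140 141]
 [104 145 146 146 146 146 145 148 146 151 156 171 174 173 181 190 205 206
  172 140 140 140 141 142 140 143]
 [103 137 146 146 147 146 148 167 174 180 192 206 210 206 204 201 202 198
  183 143 144 146 147 146 149 147]
 [102 106 145 147 147 148 150 189 214 212 208 203 206 201 191 180 167 156
  128 147 148 146 149 148 149 148]
 [101 108 149 148 147 145 138 164 210 200 184 171 157 134 122 114 113 118
  119 147 148 148 147 148 145 146]
 [103 105 147 145 145 143 134 116 138 121 117 119 119 116 117 118 116 114
  114 149 146 145 144 142 141 143]
 [100 103 146 144 144 144 132 110 118 116 117 118 114 117 115 114 113 112
  115 145 141 142 141 144 143 144]] [343 165]
```

```bash
python3 -c "
from rig import ctrl;print(ctrl.finish_job())"
```

```text
the job is handed in; nothing more can be done
None
```

The marking gauge is unlocked, and the arm is held with its pointer at the rider's point. I handed the job in at about 26 s, and no verdict came back.

- **Key:** it is seated to the bottom of the socket; contact came at the expected height. I turned it clockwise until the torque levelled off at about 0.2 N m, well above the 0.06 N m friction, so I took that as the stop. The last picture showed the key head turned at least as far as a full 1.2 rad lock turn would put it.
- **Button:** it is fully down. It looked flush in its collar, and I felt an 11 N stop at about 57 mm.
- **Arm:** drawn out about 55 mm and held with an 80 N grip. The gripper's travel gives 54.9 mm. The camera profiles put the pointer at about −108.1 mm on the scale and the rider's point at about −108.1 mm.
- **Bystanders:** I did not touch the rider clip, mugs or tool cup. In the last scene picture the clip was where it started. The mugs and cup matched to within about 3 pixels, by the network's positions only.

These checks disagreed or were weak:

- **Fingertips:** they turned out to be about level with the reported tool point, not 22 mm ahead of it. The key and handle grips still held.
- **Pointer position:** the networks' own points suggested the pointer was still several millimetres short of the rider. I judged them too noisy and used the profiles, good to about 0.5–1 mm. The arm blocked the top camera at the end, so this check came from the scene camera only.
- **Handle grip:** the gripper still read about 7 N vertically while holding.

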